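Shut and clamp the full can case

ROBOT

A 6-joint arm with a two-finger parallel gripper is mounted at the origin on the work surface. World frame = base frame: x ahead of the robot, y to its left, z up, the work surface at z = 0. Lengths are in m, angles in rad, forces in N, time in s.
With the tool pointing down it reaches from about 0.35 to 0.975 m from the base axis. Payload 4.9 kg.
Tool frame: the origin (TCP) lies at the very end of the fingers, on their centre line; the grasp point (between the pads) lies 19 mm behind it; z points along the fingers, y is the line along which they close (so a half turn about z gives the same grasp; the last joint's range is limited). The gripper opens to 85 mm and grips with 20 to 120 N. Pads are 22 mm wide; open, the fingers measure 114 mm over their backs; the gripper's body (76 mm by 85 mm) begins 54 mm behind the grasp point. The pads swing forward as they close: fully open they stand 13 mm farther back than shut.
Start: joints at [-1.296, 0.053, 1.613, -0, 1.476, -0.119], TCP at [0.24, -0.577, 0.231] pointing down, gripper open.
Joint ranges: [-3.01, 3.01], [-1.01, 2.22], [0.06, 2.58], [-1.02, 4.17], [0.09, 2.62], [-3.14, 3.14]. Speed limits (rad/s): [2.57, 2.57, 3.14, 3.14, 3.14, 3.14].

INTERFACE

Orientations are given as a rotation vector (axis times angle).
In Python, from station import ctrl, imaging gives the robot as it stands.
- The arm moves only by the tool play_rows, never from a script. Its argument "series" is a list of rows, each a list of 3 entries, a list of its own where there are three numbers: the opening, from 0 (shut) to 1 (fully open), then the shift along the tool's x, y, z each as a share of 0.05 m, from -1 to 1, then the turn, a rotation vector about the tool's x, y, z each as a share of 8 degrees, from -1 to 1. In form: [[grip, [dx, dy, dz], [ax, ay, az]], ...]. A call has 1 to 8 rows; each row shifts and turns the commanded pose from where the row before left it, along the tool's axes as they then stand; what a row does not reach is not made up. A row lasts 1/8 s, in which the tool goes at most 62.5 mm and 10.7 degrees, less where a joint would pass 70% of its speed; a pose out of reach is approached as far as the arm can. A call with a number of a shift or a turn outside -1 to 1 is refused whole. A call with a gripper value outside its range is refused whole. The fingers move at their own pace and stop on an object; "force" is the grip in N (left out, the last holds). Time passes only in rows, so rows that do not move let the fingers close. It gives the time, the measured TCP pose, the force, the opening and the grip force at its end, in the units of the state.
- ctrl.get_obs(): the state, without advancing time (a new reading comes with each control period).
- imaging.get_image(name): name is "scene" or "top" or "wrist"; returns a dict with "color" (480x640x3 uint8, blue, green, red), "fx", "fy", "cx", "cy" (pixels), "extrinsics" (4x4, takes a point from world to camera coordinates); the wrist camera has in their place "hand_eye" (4x4, takes a point from camera to tool coordinates, whose origin is the TCP and whose axes are the flange's). Camera axes: x right, y down, z forward; pixel columns grow to the right and rows downward; lengths in m; the calibration is good to about 2 mm. A picture is of the moment at which its call begins: read the wrist's pose just before it. There is no depth.
- ctrl.finish_job(): hands the job in; it is judged then, once.
The state is a dict: "t": time; "q": joint angles; "dq": joint speeds; "effort": joint torques, N m; "tool_pos": TCP position; "tool_rot": TCP orientation; "contact_force": force on the tool from outside, world axes, zero at the start; "wrist_torque": the same for the moment, N m; "opening": finger opening in m; "grip_force": force on a finger pad.
Only numpy, scipy, OpenCV 4.12 (cv2) and the standard library are available. Lean on these libraries where they do the work, as an engineer would, in place of code of your own. Each camera call takes 0.05 s, during which the arm holds its last target. There are 200 camera calls.

TASK

On the packing bench stand two open black cases; one is full with four cans, the other only half filled. Close up the full one: push its yellow lid fully shut, and then fold its red-tipped clamp lever fully down onto the lid. Leave the half-filled case open as it is, its cans in it, and do not disturb the other things on the bench.

Things in the scene. Friction and masses are not known exactly. Their poses are not given: they have to be found in the camera images.
- full_case: The full case. Open black box with yellow labels, outer 140 x 140 mm, walls 6 mm, 120 mm high, fixed to the bench. Origin: centre of its underside (z = 0). +x of its frame points from the lid hinge (robot's side) to the clamp (far side), z up; yaw within 0.45 rad of world x. Holds four blue cans, all below the rim; lid open, clamp lever up.
- full_case_lid (a joint): Angle (rad) of its yellow lid: 0 = shut on the rim, grows as it opens; starts 1.2 to 1.7 (near upright), stop 1.9. Hinge line along the case's y through (-70, 0, 120) mm in its frame. Shut, the lid covers z = 120 to 128 mm. Stiff hinge: stays where left; 0.25 to 0.4 N m turns it.
- full_case_lid_edge (a point): Middle of the free edge of the full case's lid, on its outer (top) face, 140 mm from the hinge line. The lid is a plain plate, 140 x 140 x 8 mm, underside on the hinge line, no handle. Open, its outer face looks to the robot: push that face over and down.
- full_case_clamp (a joint): Angle (rad) of its clamp lever: 0 = down, flat over the shut lid, pointing to the hinge (-x of the case); grows as raised; starts 1.35 to 1.7 (near upright), stop 1.9. Pivot line along the case's y through (84, 0, 142) mm in its frame, between steel cheeks (45 mm wide, x = 70 to 96, up to z = 155 mm). Stays where left; about 0.2 N m turns it.
- full_case_clamp_end (a point): Middle of the free end of the full case's clamp lever, 87 mm from its pivot line. Steel bar 26 mm wide, 12 mm thick, centred on the pivot line, with a red grip 36 mm wide, 16 mm thick, 53 to 87 mm from the pivot. Down, the grip's top is at z = 150 mm. Push its far (outer) face over towards the hinge and down.
- half_case: The half-filled case. Open black box with yellow labels, outer 140 x 140 mm, walls 6 mm, 120 mm high, fixed to the bench. Origin: centre of its underside (z = 0). +x of its frame points from the lid hinge (robot's side) to the clamp (far side), z up; yaw within 0.45 rad of world x. Same as the full case in all sizes, but with only two blue cans; stays open.
- half_case_lid_edge (a point): Middle of the free edge of the half-filled case's open lid, same geometry as the full case's.
- half_case_clamp_end (a point): Middle of the free end of the half-filled case's raised clamp lever, same geometry as the full case's.
- can0: A blue drinks can in the full case, 58 mm diameter, 105 mm tall. Origin: centre of its underside, 6 mm above the bench.
- can1: A blue drinks can in the full case, 58 mm diameter, 105 mm tall. Origin: centre of its underside, 6 mm above the bench.
- can2: A blue drinks can in the full case, 58 mm diameter, 105 mm tall. Origin: centre of its underside, 6 mm above the bench.
- can3: A blue drinks can in the full case, 58 mm diameter, 105 mm tall. Origin: centre of its underside, 6 mm above the bench.
- can4: A blue drinks can in the half-filled case, 58 mm diameter, 105 mm tall. Origin: centre of its underside.
- can5: A blue drinks can in the half-filled case, 58 mm diameter, 105 mm tall. Origin: centre of its underside.
- spare_can: A green drinks can standing loose on the right of the bench, 58 mm diameter, 105 mm tall. Origin: centre of its underside. Bystander.
- bottle_a: An amber glass bottle standing loose on the bench beyond the cases, 62 mm diameter, 210 mm tall. Origin: centre of its underside. Bystander.
- bottle_b: An amber glass bottle standing loose on the bench beyond the cases, 62 mm diameter, 210 mm tall. Origin: centre of its underside. Bystander.
- tape_roll: A roll of brown packing tape lying flat on the right, 104 mm diameter, 48 mm high. Origin: centre of its underside. Bystander.
- scanner: A grey hand scanner with a black handle lying on the left, about 155 mm long, 35 mm high. Origin: under its grey head. Bystander.

How it is judged:
By the outcome, as a careful person would: the job done as asked, in the order asked, and still so for the second after the job is handed in, with the robot touching nothing.
It also fails if it takes over 51 s, if anything falls off the work surface, if the arm or the gripper's body presses on something with over 40 N, if the wrist force passes 120 N, or if a joint passes its speed limit or range.

## Working session

There is one attempt and no reset: what is moved stays moved. The work goes in short steps, Python scripts to look and compute and a tool call to move; the robot and the scene stay as the last step left them, time stands still between calls to the robot, and variables do not carry over. Pictures are saved under pics/ and viewed, at most 10 in all, crops included, and the job is handed in when it is done.

Besides the shell and the picture viewer there is one more tool, called after "Call:" as name(argument=value, ...) on one line, values as JSON. play_rows: Moves the arm, as the interface text tells. Shift numbers are shares of 0.05 m and turn numbers shares of 8 degrees, none past 1 either way. Its arguments: {"type":"object","properties":{"series":{"type":"array"},"force":{"type":"number"}},"required":["series"]}

```bash
mkdir -p pics; ls
python3 - <<'E'
from station import ctrl, imaging
import cv2, numpy as np
o=ctrl.get_obs(); print({k:np.round(v,3) for k,v in o.items()})
for n in("scene","top"):
    d=imaging.get_image(n); cv2.imwrite(f"pics/{n}0.png",d["color"])
    np.savez(f"{n}0.npz",**d); print(n,d["fx"],d["cx"],d["cy"],np.round(d["extrinsics"],3))
E
```

```text
pics
{'t': np.float64(0.0), 'q': array([-1.296,  0.053,  1.614, -0.   ,  1.476, -0.119]), 'dq': array([-0.001,  0.003,  0.   ,  0.   , -0.001,  0.001]), 'effort': array([ 2.0000e-03, -3.9368e+01, -3.7017e+01, -0.0000e+00,  7.0000e-03,
       -0.0000e+00]), 'tool_pos': array([ 0.24 , -0.577,  0.23 ]), 'tool_rot': array([-3.079, -0.614,  0.   ]), 'contact_force': array([0.263, 0.055, 0.227]), 'wrist_torque': array([ 0.021, -0.014, -0.008]), 'grip_force': np.float64(0.0), 'opening': np.float64(0.085)}
scene 449.4748570656747 325.7418372188998 238.92200542822482 [[-0.809  0.587  0.017  0.469]
 [ 0.472  0.667 -0.576 -0.211]
 [-0.349 -0.459 -0.817  1.265]
 [ 0.     0.     0.     1.   ]]
top 604.7430478300857 313.5673204053068 234.40481260061023 [[-0.014 -1.    -0.02   0.039]
 [-0.997  0.016 -0.078  0.59 ]
 [ 0.078  0.019 -0.997  1.72 ]
 [ 0.     0.     0.     1.   ]]
```

View pics/scene0.png

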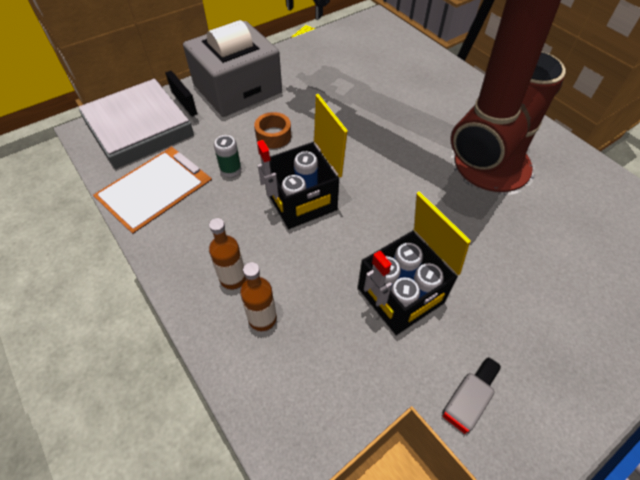

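View pics/top0.png

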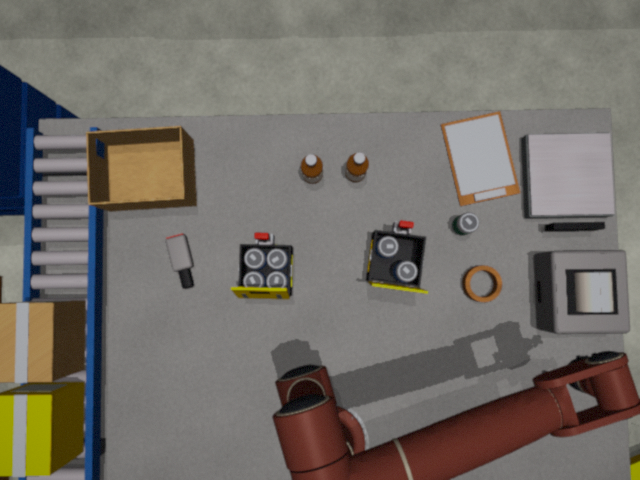

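```bash
cat > h.py <<'E'
import numpy as np, cv2
def ray(d,u,v):
    E=d["extrinsics"]; R=E[:3,:3]; c=-R.T@E[:3,3]
    r=R.T@np.array([(u-d["cx"])/d["fx"],(v-d["cy"])/d["fy"],1]); return c,r/np.linalg.norm(r)
def onz(d,uv,z):
    c,r=ray(d,*uv); return c+r*(z-c[2])/r[2]
def tri(d1,p1,d2,p2):
    c1,r1=ray(d1,*p1); c2,r2=ray(d2,*p2)
    s=np.linalg.lstsq(np.c_[r1,-r2],c2-c1,rcond=None)[0]
    a,b=c1+s[0]*r1,c2+s[1]*r2; return (a+b)/2,np.linalg.norm(a-b)
def proj(d,P):
    q=d["extrinsics"][:3,:3]@P+d["extrinsics"][:3,3]; return np.array([d["fx"]*q[0]/q[2]+d["cx"],d["fy"]*q[1]/q[2]+d["cy"]])
def mask(img,kind):
    h=cv2.cvtColor(img,cv2.COLOR_BGR2HSV)
    if kind=="y": return cv2.inRange(h,(20,150,70),(35,255,255))
    if kind=="r": return cv2.inRange(h,(0,170,90),(6,255,255))|cv2.inRange(h,(174,170,90),(180,255,255))
    if kind=="w": return cv2.inRange(h,(0,0,110),(180,60,255))
E
python3 - <<'E'
from h import *
S=dict(np.load("scene0.npz"));T=dict(np.load("top0.npz"))
for n,d,roi in(("S",S,(340,180,490,340)),("T",T,(220,225,305,310)),("Th",T,(350,210,440,310))):
    x0,y0,x1,y1=roi
    for k in "yrw":
        m=mask(d["color"],k)[y0:y1,x0:x1]
        for c in cv2.findContours(m,0,2)[0]:
            a=cv2.contourArea(c)
            if a<25: continue
            M=cv2.moments(c); q=cv2.approxPolyDP(c,2.5,True)[:,0]+[x0,y0]
            print(n,k,a,round(M["m10"]/M["m00"]+x0,1),round(M["m01"]/M["m00"]+y0,1),q.tolist() if len(q)<9 else len(q))
a=cv2.resize(S["color"][180:340,340:490],None,fx=3,fy=3,interpolation=2)
b=cv2.resize(T["color"][225:305,220:305],None,fx=4,fy=4,interpolation=2)
o=np.zeros((480,450+340,3),np.uint8);o[:480,:450]=a;o[:320,450:]=b;cv2.imwrite("pics/c1.png",o)
E
```

```text
S y 85.5 387.4 309.7 [[381, 304], [391, 317], [392, 309], [386, 303], [384, 306]]
S y 192.5 426.0 306.7 [[444, 293], [413, 312], [409, 320], [438, 302]]
S y 2156.0 440.5 233.5 [[417, 192], [414, 229], [458, 274], [470, 240]]
S r 226.0 381.9 262.0 [[378, 251], [373, 255], [384, 275], [390, 262]]
S w 27.5 386.7 285.2 [[391, 282], [380, 289]]
S w 502.0 405.8 289.2 [[397, 279], [393, 284], [396, 296], [404, 302], [415, 299], [419, 291], [417, 283], [407, 277]]
S w 49.0 429.1 274.5 [[428, 270], [425, 277], [430, 279], [433, 272]]
S w 177.5 427.2 278.4 11
S w 114.5 393.4 269.6 [[387, 256], [396, 265], [395, 271], [386, 275], [386, 279], [392, 279], [399, 271], [399, 264]]
S w 46.5 407.9 252.5 [[413, 252], [408, 249], [403, 253], [407, 256]]
S w 170.5 407.1 257.0 11
S w 4192.0 464.7 299.8 9
S w 7439.5 371.7 238.1 16
T y 490.0 260.4 291.8 [[231, 288], [239, 297], [245, 293], [248, 297], [275, 298], [278, 293], [288, 298], [286, 288]]
T r 66.5 261.7 235.7 [[255, 233], [257, 238], [268, 238], [266, 233]]
T w 7056.0 262.0 267.0 [[220, 225], [220, 309], [304, 309], [304, 225]]
Th y 177.5 397.4 287.0 [[369, 282], [374, 286], [427, 292], [415, 287]]
Th r 63.5 405.7 224.2 [[399, 224], [412, 226], [411, 222], [405, 221]]
Th w 8811.0 394.5 259.5 [[350, 210], [350, 309], [439, 309], [439, 210]]
```

View pics/c1.png

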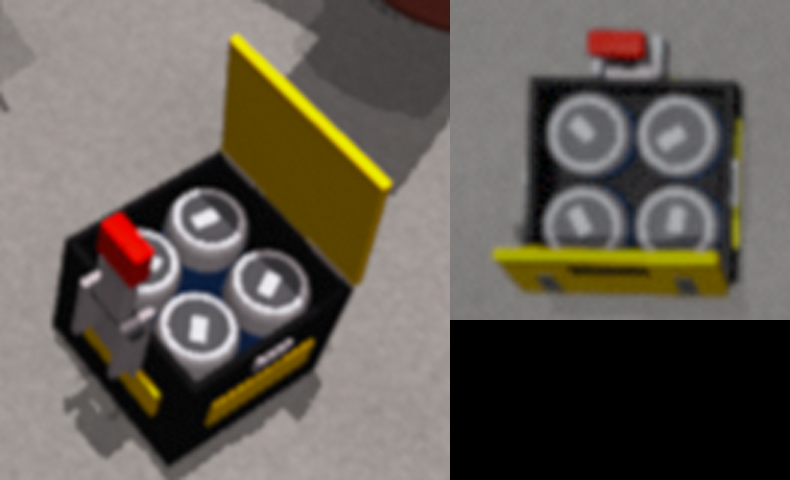

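The top crop shows the full case with its lid's free edge from about (231,288) to (287,289) px and the clamp grip at (262,236). In the scene view, the lid edge runs (417,192)–(470,240), the rim corners are (362,261), (414,231) and (457,276), and the grip is at (382,262).

```bash
cat > fit.py <<'E'
from h import *
S=dict(np.load("scene0.npz"));T=dict(np.load("top0.npz"))
L,e1=tri(S,(469.5,240),T,(231.3,288)); R,e2=tri(S,(417,192.5),T,(286.8,288.8))
print("lid L,R",L.round(3),e1.round(4),R.round(3),e2.round(4),np.linalg.norm(L-R))
G,e=tri(S,(382,262),T,(261.7,235.7)); print("grip",G.round(3),e)
for n,p in(("farR",(361.7,260.7)),("nearR",(414,231.7)),("nearL",(456.7,276.7))): print(n,onz(S,p,.12).round(3))
for n,p in(("farL",(240.75,245)),("farR",(292.2,246.5))): print("top",n,onz(T,p,.12).round(3))
cans=[onz(T,(220+(u-450)/4,225+v/4),.111) for u,v in((588,133),(679,135),(584,226),(675,226))]
print("cans",np.round(cans,3).tolist(),np.mean(cans,0).round(3))
for n,p in(("bA",(311,160)),("bB",(359,159))): print(n,onz(T,p,.21).round(3))
E
python3 fit.py
```

```text
lid L,R [0.442 0.232 0.261] 0.0013 [0.438 0.095 0.256] 0.0004 0.13785235079824623
grip [0.574 0.16  0.217] 0.00024132654442035357
farR [0.558 0.093 0.12 ]
nearR [0.419 0.101 0.12 ]
nearL [0.424 0.235 0.12 ]
top farL [0.557 0.227 0.12 ]
top farR [0.551 0.087 0.12 ]
cans [[0.521, 0.191, 0.111], [0.519, 0.129, 0.111], [0.458, 0.194, 0.111], [0.457, 0.132, 0.111]] [0.489 0.162 0.111]
bA [0.77  0.031 0.21 ]
bB [ 0.771 -0.094  0.21 ]
```

Call:
play_rows(series=[[0,[0,0,-1],[0,0,1]],[0,[0,0,-1],[0,0,1]],[0,[0,0,-1],[0,0,1]],[0,[1,-1,0],[0,0,0]],[0,[1,-1,0],[0,0,0]],[0,[1,-1,0],[0,0,0]],[0,[0,-1,0],[0,0,0]],[0,[0,-1,0],[0,0,0]]])

```text
t: 1.1
tool_pos: [0.3785, -0.3461, 0.3804]
tool_rot: [-3.14, 0.038, 0.001]
contact_force: [0.8, 0.4, 0.8]
opening: -0.0002
grip_force: 0.0
```

Call:
play_rows(series=[[0,[0,-1,0],[0,0,0]],[0,[0,-1,0],[0,0,0]],[0,[0,-1,0],[0,0,0]],[0,[0,-1,0],[0,0,0]],[0,[0,-1,0],[0,0,0]],[0,[0,-1,0],[0,0,0]],[0,[0,-1,0],[0,0,0]],[0,[0,-1,0],[0,0,0]]])

```text
t: 2.1
tool_pos: [0.3878, 0.0535, 0.3809]
tool_rot: [3.141, -0.04, 0.0]
contact_force: [0.3, 0.9, -0.5]
opening: -0.0002
grip_force: 0.0
```

Call:
play_rows(series=[[0,[0,-1,0],[0,0,0]],[0,[0,-1,0],[0,0,0]],[0,[-0.1,0,0],[0,0,0]],[0,[0,0,0],[0,0,0]]])

```text
t: 2.6
tool_pos: [0.3854, 0.1519, 0.381]
tool_rot: [3.141, -0.038, -0.001]
contact_force: [0.1, -0.8, 0.2]
opening: 0.0002
grip_force: 0.0
```

Run:
```python
from station import ctrl, imaging
import cv2, numpy as np
o=ctrl.get_obs(); print(o["t"],o["tool_pos"].round(3),o["tool_rot"].round(3))
d=imaging.get_image("wrist"); a=d["color"]
d2=imaging.get_image("top")["color"][200:330,190:350]
o=np.zeros((480,800,3),np.uint8);o[:360,:480]=cv2.resize(a,(480,360));o[:260,480:]=cv2.resize(d2,(320,260));cv2.imwrite("pics/w1.png",o)
```

```text
2.6 [0.385 0.152 0.381] [ 3.141e+00 -3.800e-02 -1.000e-03]
```

View pics/w1.png

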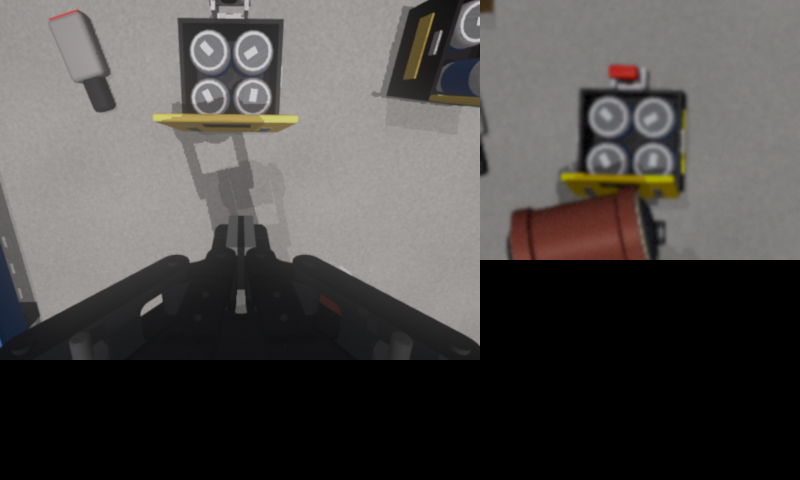

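The wrist view shows the lid edge centred in front of the shut fingers (lid about (153–298,118), fingers at (240,230)). I'll check where the wrist camera sits before descending.

```bash
python3 -c "
from station import imaging
print(imaging.get_image('wrist')['hand_eye'].round(3))"
```

```text
[[-0.    -0.958 -0.286  0.073]
 [ 1.     0.    -0.001 -0.   ]
 [ 0.001 -0.286  0.958 -0.143]
 [ 0.     0.     0.     1.   ]]
```

Call:
play_rows(series=[[0,[0,-0.2,1],[0,0,0]],[0,[0,0,1],[0,0,0]],[0,[0,0,1],[0,0,0]],[0,[0,0,0.2],[0,0,0]],[0,[0,0,0],[0,0,0]]])

```text
t: 3.38
tool_pos: [0.3864, 0.1615, 0.2221]
tool_rot: [-3.141, 0.042, -0.001]
contact_force: [-0.1, -0.3, 1.5]
opening: -0.0001
grip_force: 0.0
```

Call:
play_rows(series=[[0,[0.35,0,0.06],[0,0,0]],[0,[0.4,0,0.07],[0,0,0]],[0,[0.25,0,0.07],[0,0,0]],[0,[0.24,0,0.08],[0,0,0]],[0,[0.25,0,0.14],[0,0,0]],[0,[0.24,0,0.17],[0,0,0]]])

```text
t: 4.12
tool_pos: [0.4735, 0.1598, 0.1918]
tool_rot: [-3.141, 0.039, -0.002]
contact_force: [-0.3, -0.4, 2.3]
opening: 0.0002
grip_force: 1.2
```

Call:
play_rows(series=[[0,[0.19,0,0.22],[0,0,0]],[0,[0.18,0,0.23],[0,0,0]],[0,[0.1,0,0.22],[0,0,0]],[0,[0.1,0,0.22],[0,0,0]],[0,[0.04,0,0.22],[0,0,0]],[0,[0.04,0,0.2],[0,0,0]],[0,[0,0,0.0],[0,0,0]]])

```text
t: 5.0
tool_pos: [0.5048, 0.1591, 0.1279]
tool_rot: [3.141, -0.039, -0.002]
contact_force: [-6.4, -1.7, 10.9]
opening: -0.0001
grip_force: 5.8
```

Run:
```python
from station import ctrl, imaging
import cv2, numpy as np
d=imaging.get_image("scene")["color"][180:340,340:490]
d2=imaging.get_image("top")["color"][200:330,190:350]
o=np.zeros((480,770,3),np.uint8);o[:,:450]=cv2.resize(d,(450,480));o[:260,450:]=cv2.resize(d2,(320,260));cv2.imwrite("pics/s2.png",o)
```

```text
(no output)
```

View pics/s2.png

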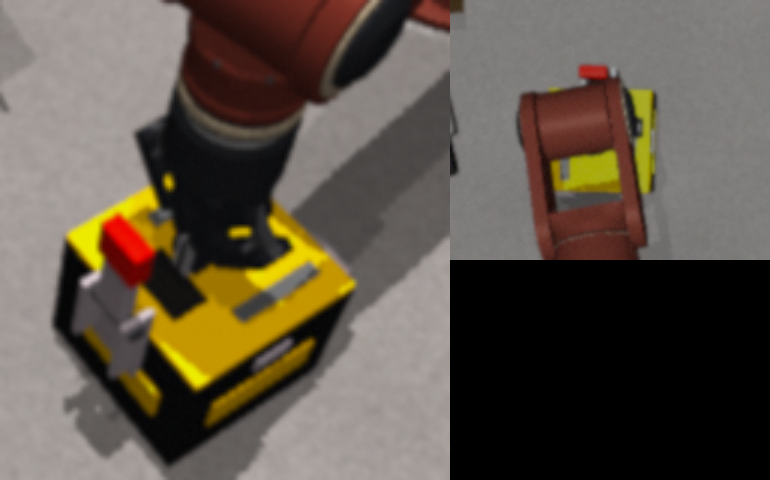

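Lid is shut flat on the rim, with the TCP resting at z = 0.128. The clamp grip still stands upright at its old spot. I'll press the lid a little more, then lift and go over to the far side of the lever.

Call:
play_rows(series=[[0,[0,0,0.1],[0,0,0]],[0,[0,0,0],[0,0,0]],[0,[0,0,-1],[0,0,0]],[0,[0,0,-1],[0,0,0]],[0,[0,0,-1],[0,0,0]],[0,[0,0,-0.8],[0,0,0]],[0,[1,0,0],[0,0,0]],[0,[1,0,0],[0,0,0]]])

```text
t: 6.1
tool_pos: [0.606, 0.1568, 0.312]
tool_rot: [-3.141, 0.038, -0.003]
contact_force: [0.8, 0.6, 0.7]
opening: -0.0002
grip_force: 0.0
```

Run:
```python
from h import *
from station import imaging
D={}
for n in("scene","top"):
    d=imaging.get_image(n); D[n]=d
    x0,y0,x1,y1=(340,180,490,340) if n=="scene" else (220,205,305,310)
    for k in "yr":
        for c in cv2.findContours(mask(d["color"],k)[y0:y1,x0:x1],0,2)[0]:
            if cv2.contourArea(c)>30: print(n,k,cv2.contourArea(c),(c[:,0].mean(0)+[x0,y0]).round(1),(cv2.approxPolyDP(c,2.5,True)[:,0]+[x0,y0]).tolist()[:9])
```

```text
scene y 85.5 [385.9 309.4] [[381, 304], [391, 317], [392, 309]]
scene y 196.0 [426.5 306.4] [[444, 293], [411, 313], [409, 321], [441, 300]]
scene y 3367.5 [402.3 268.6] [[413, 228], [362, 259], [372, 270], [373, 254], [380, 250], [408, 278], [398, 286], [386, 275], [384, 282]]
scene r 222.5 [381.4 265.3] [[379, 252], [374, 263], [383, 275], [391, 264]]
top y 416.5 [285.9 270.3] [[279, 245], [284, 278], [280, 295], [289, 295], [291, 246]]
top y 310.5 [251.9 252.1] [[239, 259], [254, 257], [257, 251], [269, 251], [269, 245], [240, 244]]
top r 62.0 [261.4 236.6] [[255, 233], [257, 238], [267, 238], [266, 233]]
```

Call:
play_rows(series=[[0,[0.3,0,0],[0,0,0]],[0,[0,0,0.7],[0,0,0]],[0,[0,0,0.7],[0,0,0]],[0,[0,0,0.64],[0,0,0]],[0,[0,0,0],[0,0,0]]])

```text
t: 6.82
tool_pos: [0.6176, 0.1561, 0.206]
tool_rot: [3.141, -0.039, -0.01]
contact_force: [-0.1, -0.0, -0.1]
opening: 0.0002
grip_force: 0.0
```

Call:
play_rows(series=[[0,[-0.3,0,-0.03],[0,0,0]],[0,[-0.3,0,-0.03],[0,0,0]],[0,[-0.25,0,0.02],[0,0,0]],[0,[-0.25,0,0.03],[0,0,0]],[0,[-0.18,0,0.09],[0,0,0]],[0,[-0.18,0,0.09],[0,0,0]]])

```text
t: 7.58
tool_pos: [0.5462, 0.1581, 0.2006]
tool_rot: [-3.141, 0.039, 0.0]
contact_force: [0.1, 1.6, 2.3]
opening: -0.0001
grip_force: 1.2
```

Call:
play_rows(series=[[0,[-0.15,0,0.14],[0,0,0]],[0,[-0.15,0,0.14],[0,0,0]],[0,[-0.12,0,0.18],[0,0,0]],[0,[-0.12,0,0.18],[0,0,0]],[0,[-0.1,0,0.22],[0,0,0]],[0,[-0.1,0,0.22],[0,0,0]],[0,[0,0,0.05],[0,0,0]],[0,[0,0,0],[0,0,0]]])

```text
t: 8.57
tool_pos: [0.5116, 0.1588, 0.1496]
tool_rot: [3.141, -0.039, 0.006]
contact_force: [-7.3, -1.9, 23.7]
opening: 0.0001
grip_force: 11.8
```

Call:
play_rows(series=[[0,[0,0,0.05],[0,0,0]],[0,[0,0,0],[0,0,0]],[0,[0,0,-1],[0,0,0]],[0,[0,0,-1],[0,0,0]],[0,[0,0,-1],[0,0,0]],[0,[-1,0,-0.5],[0,0,0]],[0,[-1,0,0],[0,0,0]],[0,[0,0,0],[0,0,0]]])

```text
t: 9.57
tool_pos: [0.4075, 0.1615, 0.3159]
tool_rot: [3.141, -0.037, -0.001]
contact_force: [0.5, 0.1, 0.1]
opening: 0.0001
grip_force: 0.0
```

Run:
```python
from h import *
from station import imaging
A={n:imaging.get_image(n) for n in("scene","top")}
d=A["scene"]["color"][100:440,160:500]; d2=A["top"]["color"][110:310,150:510]
o=np.zeros((510,800,3),np.uint8);o[:510,:440]=cv2.resize(d,(440,510));o[:200,440:]=d2;cv2.imwrite("pics/s3.png",o)
o=None
P=[]
for n,(x0,y0,x1,y1) in(("scene",(340,180,490,340)),("top",(220,205,305,310))):
    for c in cv2.findContours(mask(A[n]["color"],"r")[y0:y1,x0:x1],0,2)[0]:
        if cv2.contourArea(c)>30: M=cv2.moments(c);p=(M["m10"]/M["m00"]+x0,M["m01"]/M["m00"]+y0);print(n,p,onz(A[n],p,.15).round(3))
```

```text
scene (406.40586797066015, 264.69030154849224) [0.505 0.165 0.15 ]
top (263.52472089314193, 264.20255183413076) [0.503 0.163 0.15 ]
```

View pics/s3.png

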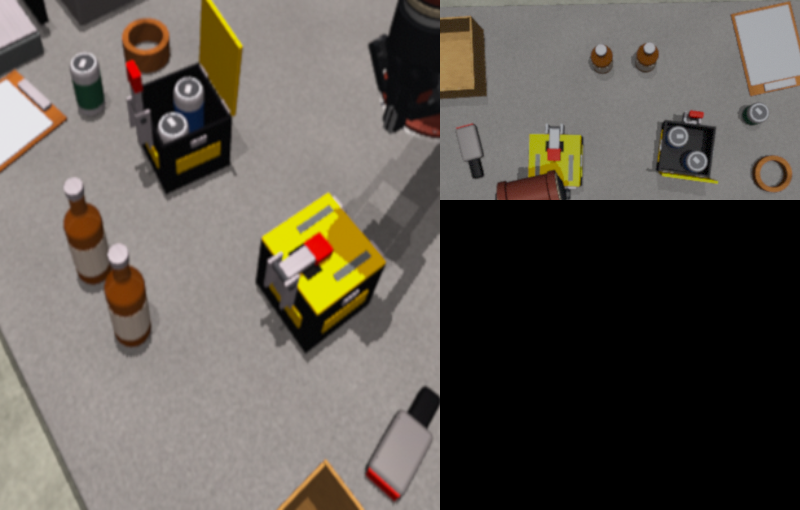

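The full case's lid is shut and its lever lies flat on it. The red grip is at crop (318,248), and both views put it at x = 0.503–0.505 m for a height of z = 0.15, as expected when it is down. The half-filled case and the other things on the bench have not moved, and the arm is clear.

```bash
python3 -c "
from station import ctrl
print(ctrl.finish_job())"
```

```text
the job is handed in; nothing more can be done
None
```

The full case's lid is shut and its clamp lever is folded down flat onto it, the half-filled case and the other bench items look undisturbed, and the job was handed in after about 10 s of robot time.

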